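# Hold the spring clip open over the record card

## Robot

A 6-joint arm with a two-finger parallel gripper is mounted at the origin on the work surface. World frame = base frame: x ahead of the robot, y to its left, z up, the work surface at z = 0. Lengths are in m, angles in rad, forces in N, time in s.
With the tool pointing down it reaches from about 0.275 to 0.85 m from the base axis. Payload 5.2 kg.
Tool frame: the origin (TCP) lies midway between the tips of the shut fingers; the grasp point (between the pads) lies 19 mm behind it; z points along the fingers, y is the line along which they close (so a half turn about z gives the same grasp; the last joint's range is limited). The gripper opens to 85 mm and grips with 20 to 120 N. Pads are 22 mm wide; open, the fingers measure 114 mm over their backs; the gripper's body (76 mm by 85 mm) begins 54 mm behind the grasp point. The pads swing forward as they close: fully open they stand 13 mm farther back than shut.
Start: joints at [1.13, 0.259, 1.535, -0, 1.348, -0.203], TCP at [0.13, 0.535, 0.231] pointing down, gripper open.
Joint ranges: [-3.14, 3.14], [-0.91, 2.08], [0.19, 2.58], [-1.22, 4.36], [0.22, 2.71], [-3.12, 3.12]. Speed limits (rad/s): [2.57, 2.57, 3.14, 3.14, 3.14, 3.14].

## Interface

Orientations are given as [roll, pitch, yaw] about the fixed x, y, z axes, in that order (R = Rz(yaw) Ry(pitch) Rx(roll)).
In Python, from bench import r, cams, spotter gives the robot as it stands.
- The arm moves only by the tool send_rows, never from a script. Its argument "plan" is a list of rows, each a list of 7 numbers: the turn, a rotation vector about the world's x, y, z in rad, then the shift along the world's x, y, z in m, then the gripper's target within -1 to 1 (fully open at 1, half-way at 0, shut at -1). In form: [[wx, wy, wz, dx, dy, dz, hand], ...]. A call has exactly 5 rows; each row shifts and turns the commanded pose from where the row before left it; what a row does not reach is not made up. A row lasts 1/8 s, in which the tool goes at most 62.5 mm and 10.7 degrees, less where a joint would pass 70% of its speed; a pose out of reach is approached as far as the arm can. A call with a gripper value outside its range is refused whole. The fingers move at their own pace and stop on an object; "grip_force" is the grip in N (left out, the last holds). Time passes only in rows, so rows that do not move let the fingers close, or fill a call up. It gives the time, the measured TCP pose, the force, the opening and the grip force at its end, in the units of the state.
- r.get_state(): the state, without advancing time (a new reading comes with each control period).
- cams.get_image(name): name is "scene" or "side" or "wrist"; returns (picture, depth): 480x640x3 uint8, red, green, blue; 480x640 float32, m along the optical axis (not along the pixel's ray), 0 where there is no reading.
- cams.camera_params(name): a dict with "fx", "fy", "cx", "cy" (pixels), "extrinsics" (4x4, takes a point from world to camera coordinates); the wrist camera has in their place "T_tool_cam" (4x4, takes a point from camera to tool coordinates, whose origin is the TCP and whose axes are the flange's). Camera axes: x right, y down, z forward; pixel columns grow to the right and rows downward; lengths in m; the calibration is good to about 2 mm. A picture is of the moment at which its call begins: read the wrist's pose just before it. camera_params takes no time and is no camera call.
- r.finish_job(): hands the job in; it is judged then, once.
Trained networks look in the newest picture that a camera, given by its name, has taken for a name from the list of things; names that differ only in an ending like _2 or _b are one class to them, and where a whole thing is asked for, a point or a joint stands for the part that bears it (a point fixed in the world has none). Each returns a list of dicts, best first, with "p" (0 to 1); they miss things now and then, are a little off and sometimes report something else, mostly with a low value. They report only what shows in the picture. A call takes as long as a camera call. They do not tell look-alikes from the thing itself.
- spotter.boxes_of(camera, target): "location" ([x, y, z] in m, in world coordinates, good to about 4 mm: the middle of the surface that is visible of it).
- spotter.place_of(camera, target): "location" ([x, y, z] in m, in world coordinates, good to about 4 mm: a listed point, or the origin of a listed thing).
The state is a dict: "time": time; "joints": joint angles; "joint_vel": joint speeds; "joint_efforts": joint torques, N m; "eef_pos": TCP position; "eef_rot": TCP orientation; "ft_force": force on the tool from outside, world axes, zero at the start; "moment": the same for the moment, N m; "gripper_width": finger opening in m; "grasp_force": force on a finger pad.
Only numpy, scipy, OpenCV 4.12 (cv2) and the standard library are available. Lean on these libraries where they do the work, as an engineer would, in place of code of your own. Each camera call takes 0.05 s, during which the arm holds its last target. There are 200 camera calls.

## Task

Use the thin spatula to lever up the clear cover of the accessory box and swing it back past upright, leaving it open, then lay the spatula down flat on the bench. Take the steel spring clip out of the box, squeeze its handles so that its jaws gape wide, and bring it down over the middle of the record card's top edge, one jaw on each side, so that a colleague can slip a label in: finish while still holding it there, squeezed open and not touching the card or its stand. Leave the other things on the bench where they are.

Things in the scene. Friction and masses are not known exactly. Their poses are not given: they have to be found in the camera images.
- box: White open-topped box base, 120 (x) by 130 (y) by 45 mm high, walls and floor 4 mm, fixed to the bench; origin under its centre, z up, its -x side faces the robot. The clip stands inside. A clear hinged cover of the same outline sits on it, making it 91 mm high when shut.
- lid (a joint): Hinge of the box's clear cover, rad: 0 shut, grows as it opens upward about the box's far (+x) upper edge, 1.57 upright, stop at 1.9. Stiff hinge (0.09 N m of friction): the cover (80 g, hollow below, 46 mm high, walls 3 mm) stays where it is left. About 1 to 1.5 N upward at the lip opens it.
- lid_lip (a point): Middle of the front edge of the cover's lip, at its underside. The white lip sticks out 16 mm from the box front towards the robot, is 60 mm wide (y) and 4 mm thick; with the cover shut its underside is 45 mm above the bench, and the space below it, in front of the box, is free. Moves with the cover.
- lid_hinge (a point): Middle of the cover's hinge line, 45 mm above the bench, above the box's far edge; 136 mm from the front edge of the lip. The hinge line runs along the box's y.
- spatula: Loose thin-bladed lab spatula lying on the bench, 60 g, 185 mm long along its x: black square-edged handle 105 long, 14 wide, 16 mm high (x from -90 to +15 mm), then a flat steel blade 14 wide, 2.5 mm thick, its middle 8 mm above the underside, x from 15 to 95 mm. Origin: underside, 5 mm from midlength; x points to the blade tip.
- blade_tip (a point): Middle of the end edge of the spatula's blade.
- spatula_grip (a point): Good place to grip the spatula: on the handle's axis, 115 mm behind the blade tip, 8 mm above the underside.
- clip: Steel spring clip, 70 g, standing in the box on its jaws, 34 mm wide along x (hinge direction), 77 high, shut jaws 16 mm thick in y. Above the hinge (36 mm over the jaw tips) two flat handles 4 mm thick splay up and out to 45 mm over their outsides at the top, 41 mm above the hinge. Body = the -y half, origin at the shut jaw tips, z up; each half turns half the joint angle when squeezed.
- clip_jaw (a joint): Angle between the clip's halves, rad: 0 jaws shut, stop at 0.52 (wide open). Squeezing the handles together along the clip's y opens the jaws against a spring: about 5 N at the handle tops to begin, 11 to 13 N at the stop, where the handles are parallel and 25 mm over their outsides, and the jaw tips are 18 mm apart. It springs shut when let go.
- clip_hinge (a point): Middle of the clip's hinge pin (10 mm diameter). Its axes are those of clip: x along the pin.
- tip_a (a point): Inner edge of the jaw tip of the clip's -y half, mid width; touches tip_b when shut.
- tip_b (a point): Inner edge of the jaw tip of the clip's +y half, mid width.
- stand: Record card standing upright in a grey stand, one fixed piece; origin under its centre, x normal to the card, y along the card's top edge. Base 50 (x) by 120 (y) by 18 mm high with a 16 mm thick foot up to 26 mm; the pale card is 3 mm thick, 100 mm wide (y), its top edge 115 mm above the bench.
- card_top (a point): Middle of the card's top edge, 115 mm above the bench.
- bottle: Bystander: amber bottle, 60 mm diameter, 130 mm high, origin under its centre.
- flask: Bystander: clear flat culture flask, 50 by 90 by 28 mm, with a neck and blue cap at its +y end; origin under its centre.
- beaker: Bystander: glass beaker, 70 mm diameter, 85 mm high, origin under its centre.
- dish: Bystander: flat clear culture dish, 90 mm diameter, 16 mm high, origin under its centre.
- timer: Bystander: white block-shaped timer, 60 by 60 by 22 mm, origin under its centre.
Things that resemble listed ones, but are neither listed nor needed, are in the scene too. There is more than one size of the stand; the job needs the middle-sized.

How it is judged:
On the way, in this order (a step that is already met when the one before it is completed fails the run):
1. the cover is being raised with the spatula (0.05 to 1 rad, spatula pressing on it, no finger on the box or cover) (value of joint lid between 0.05 and 1 rad and contact force between spatula and box above 0.2 N and contact force between the fingers and box below 0.5 N), for 0.1 s.
2. the cover is swung back past upright (over 1.58 rad) (value of joint lid above 1.58 rad), for 0.2 s.
3. the spatula lies flat on the bench, let go (height (world z) of spatula below 0.008 m and angle between spatula's own z axis and vertical below 0.1 rad and contact force between the fingers and spatula below 0.05 N), for 0.2 s.
4. the clip is gripped and lifted out of the box (height (world z) of clip_hinge above 0.1 m and contact force between the fingers and clip above 2 N), for 0.2 s.
At the end, for the whole second after the job is handed in: Clip gripped over 3 N, jaw over 0.38 rad, at rest; tips either side of the card, 6 mm or more below its edge; hinge above the edge, within 20 mm of its middle and 0.35 rad; card and stand untouched; cover past 1.58 rad; spatula flat and still on the bench (value of joint clip_jaw above 0.38 rad and contact force between the fingers and clip above 3 N and ((x of tip_a in the frame of stand above 0.0015 m and x of tip_b in the frame of stand below -0.0015 m) or (x of tip_b in the frame of stand above 0.0015 m and x of tip_a in the frame of stand below -0.0015 m)) and z of each of tip_a, tip_b in the frame of card_top below -0.006 m and y of clip_hinge in the frame of card_top between -0.02 and 0.02 m and height (world z) of clip_hinge above 0.115 m and angle between the x axis of clip_hinge and the y axis of stand, either way round below 0.35 rad and contact force between each of clip, the arm, the fingers and stand below 0.1 N and linear speed of clip below 0.03 m/s and value of joint lid above 1.58 rad and height (world z) of spatula below 0.008 m and angle between spatula's own z axis and vertical below 0.1 rad and linear speed of spatula below 0.02 m/s); the arm keeps its last pose, push and grip.
It fails at once if a bystander is moved by more than 25 mm (distance of any of bottle, flask, beaker, dish, timer from where it was at the start of the episode above 0.025 m).
It also fails if it takes over 62 s, if anything falls off the work surface, if the arm or the gripper's body presses on something with over 40 N, if the wrist force passes 120 N, or if a joint passes its speed limit or range.

## Working session

There is one attempt and no reset: what is moved stays moved. The work goes in short steps, Python scripts to look and compute and a tool call to move; the robot and the scene stay as the last step left them, time stands still between calls to the robot, and variables do not carry over. Pictures are saved under pics/ and viewed, at most 10 in all, crops included, and the job is handed in when it is done.

Besides the shell and the picture viewer there is one more tool, called after "Request:" as name([rows], argument=value, ...), one row to a line, values as JSON. send_rows: Moves the arm, as the interface text tells. Its arguments: {"type":"object","properties":{"plan":{"type":"array","items":{"type":"array","items":{"type":"number"}}},"grip_force":{"type":"number"}},"required":["plan"]}

```bash
ls; mkdir -p pics
python3 - <<'E'
from bench import r,cams,spotter
import cv2,numpy as np
s=r.get_state();print(s)
for c in ["scene","side"]:
    im,d=cams.get_image(c);cv2.imwrite(f"pics/{c}0.png",im[:,:,::-1])
    print(c,np.round(cams.camera_params(c)["extrinsics"],3).tolist())
    for t in ["box","lid_lip","lid_hinge","spatula","blade_tip","spatula_grip","clip","clip_hinge","stand","card_top","bottle","flask","beaker","dish","timer"]:
        print(t,[(np.round(o["location"],3).tolist(),round(o["p"],2)) for o in spotter.place_of(c,t)[:4]])
print(r.get_state()["time"])
E
```

```text
pics
{'time': 0.0, 'joints': array([ 1.13022108e+00,  2.59329634e-01,  1.53609291e+00,  9.08358258e-06,
        1.34796906e+00, -2.02784496e-01]), 'joint_vel': array([-4.83215768e-04,  2.48475095e-05,  3.90456875e-04,  2.67178232e-03,
       -2.30881720e-03,  8.00446867e-04]), 'joint_efforts': array([-3.71092474e-04, -4.46030867e+01, -2.90569121e+01, -4.62209136e-04,
        1.18503251e-02, -2.57210466e-06]), 'eef_pos': array([0.12929498, 0.53405094, 0.23047793]), 'eef_rot': array([-3.13983235e+00, -3.70977136e-04,  2.90379956e+00]), 'ft_force': array([0.3634207 , 0.2104152 , 0.20603624]), 'moment': array([-0.00870538,  0.01569813, -0.01832133]), 'grasp_force': 0.0, 'gripper_width': 0.08561790444117261}
scene [[-0.571, 0.821, -0.013, 0.251], [0.599, 0.405, -0.691, -0.243], [-0.562, -0.402, -0.723, 1.968], [0.0, 0.0, 0.0, 1.0]]
box [([0.59, -0.182, 0.002], 0.86)]
lid_lip []
lid_hinge [([0.65, -0.169, 0.043], 0.91)]
spatula [([0.503, 0.006, 0.002], 0.66)]
blade_tip [([0.596, -0.018, 0.007], 0.72)]
spatula_grip [([0.48, 0.009, 0.005], 0.84)]
clip []
clip_hinge []
stand [([0.627, 0.207, 
[... 749 characters left out ...]
54, -0.171, 0.044], 0.57)]
spatula [([0.5, 0.004, 0.002], 0.67)]
blade_tip [([0.595, -0.017, 0.005], 0.92)]
spatula_grip [([0.485, 0.016, 0.008], 0.9), ([0.595, -0.015, 0.005], 0.69)]
clip [([0.717, -0.021, 0.002], 0.56)]
clip_hinge []
stand [([0.491, 0.241, -0.002], 0.77), ([0.625, 0.205, -0.001], 0.66), ([0.486, 0.548, -0.001], 0.63)]
card_top [([0.486, 0.545, 0.152], 0.95), ([0.495, 0.248, 0.082], 0.67), ([0.627, 0.202, 0.116], 0.65), ([0.612, -0.403, 0.001], 0.28)]
bottle []
flask [([0.613, -0.398, 0.002], 0.63)]
beaker [([0.596, -0.183, 0.001], 0.66), ([0.295, 0.288, 0.0], 0.56)]
dish [([0.277, -0.316, -0.0], 0.85)]
timer [([0.295, 0.289, -0.001], 0.81), ([0.602, 0.401, 0.0], 0.35)]
1.6
```

View pics/scene0.png

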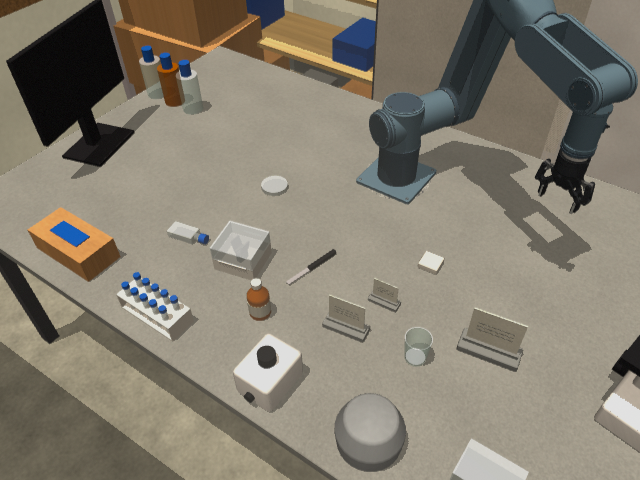

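View pics/side0.png

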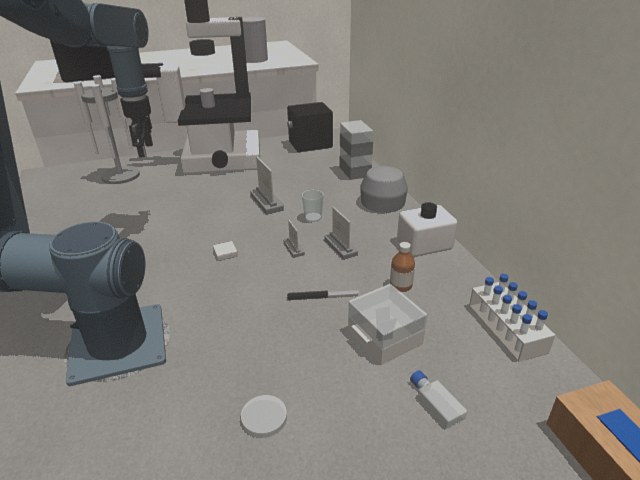

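Scene picture: box at px (240,248) with the clip visible inside, spatula at (312,265). Three stands at (385,293), (347,317) and (493,337); the middle-sized one is (347,317), at world (0.627,0.205). Side picture agrees: box (388,320) with its lip at (360,333), bottle (403,270), spatula (322,295). Next I move above the spatula.

Request:
send_rows([
  [0,0,0,0.024,-0.036,0,1],
  [0,0,0,0.024,-0.036,0,1],
  [0,0,0,0.024,-0.036,0,1],
  [0,0,0,0.024,-0.036,0,1],
  [0,0,0,0.024,-0.036,0,1],
], grip_force=60)

```text
time: 2.22
eef_pos: [0.2502, 0.3534, 0.2315]
eef_rot: [3.141, 0.0, 2.904]
ft_force: [0.6, -0.5, 0.5]
gripper_width: 0.0855
grasp_force: 0.0
```

Request:
send_rows([
  [0,0,0,0.024,-0.036,0,1],
  [0,0,0,0.024,-0.036,0,1],
  [0,0,0,0.024,-0.036,0,1],
  [0,0,0,0.024,-0.036,0,1],
  [0,0,0,0.024,-0.036,0,1],
])

```text
time: 2.85
eef_pos: [0.3703, 0.1733, 0.2316]
eef_rot: [3.141, 0.001, 2.904]
ft_force: [-0.2, -0.3, 0.5]
gripper_width: 0.0856
grasp_force: 0.0
```

Request:
send_rows([
  [0,0,0,0.024,-0.036,0,1],
  [0,0,0,0.024,-0.036,0,1],
  [0,0,0,0.024,-0.036,-0.02,1],
  [0,0,0,0.024,-0.034,-0.02,1],
  [0,0,0,0.01,-0.018,-0.01,1],
])

```text
time: 3.48
eef_pos: [0.4761, 0.0129, 0.1803]
eef_rot: [-3.141, -0.001, 2.902]
ft_force: [-0.5, 0.3, 0.7]
gripper_width: 0.0854
grasp_force: 0.0
```

```bash
cat > h.py <<'E'
from bench import r,cams,spotter
import cv2,numpy as np
from scipy.spatial.transform import Rotation as Ro
def T_cw(c,s=None):
    p=cams.camera_params(c)
    if c!="wrist": return np.linalg.inv(p["extrinsics"])
    s=s or r.get_state(); T=np.eye(4); T[:3,:3]=Ro.from_euler("xyz",s["eef_rot"]).as_matrix(); T[:3,3]=s["eef_pos"]
    return T@p["T_tool_cam"]
def cloud(c,name=None):
    T=T_cw(c); im,d=cams.get_image(c); p=cams.camera_params(c)
    if name: cv2.imwrite(f"pics/{name}.png",im[:,:,::-1])
    v,u=np.mgrid[:480,:640]
    P=np.stack([(u-p["cx"])/p["fx"]*d,(v-p["cy"])/p["fy"]*d,d,np.ones_like(d)],-1)@T.T
    W=P[...,:3]; W[d==0]=np.nan
    return im,W
def near(W,c,rad,z0,z1):
    m=(np.hypot(W[...,0]-c[0],W[...,1]-c[1])<rad)&(W[...,2]>z0)&(W[...,2]<z1)
    return W[m]
def rect(P):
    (c,s,a)=cv2.minAreaRect((P[:,:2]*1000).astype(np.float32)); return np.round(c,1),np.round(s,1),round(a,1)
def spot(c,*ts):
    for t in ts: print(c,t,[(np.round(o["location"],4).tolist(),round(o["p"],2)) for o in spotter.place_of(c,t)[:3]])
def st():
    s=r.get_state(); print("t",round(s["time"],2),np.round(s["eef_pos"],4),np.round(s["eef_rot"],3),"F",np.round(s["ft_force"],1),"w",round(s["gripper_width"],4),round(s["grasp_force"],1)); return s
E
python3 - <<'E'
from h import *
st()
im,W=cloud("wrist","w0")
spot("wrist","spatula","blade_tip","spatula_grip")
P=near(W,(0.5,0),.13,.004,.03); print("spat",len(P),rect(P))
for c in ["scene","side"]:
    im,W=cloud(c)
    for z0,z1 in [(.03,.05),(.05,.1)]:
        P=near(W,(.594,-.183),.11,z0,z1); print(c,"box",z0,len(P),rect(P) if len(P)>5 else"")
    P=near(W,(.627,.205),.075,.05,.118); print(c,"card",len(P),rect(P),P[:,2].max())
    P=near(W,(.627,.205),.075,.008,.02); print(c,"base",len(P),rect(P))
st()
E
```

```text
t 3.48 [0.4761 0.0129 0.1803] [-3.141e+00 -1.000e-03  2.902e+00] F [-0.5  0.3  0.7] w 0.0854 0.0
wrist spatula [([0.5033, 0.0034, 0.0013], 0.97)]
wrist blade_tip [([0.5936, -0.0177, 0.004], 0.87)]
wrist spatula_grip [([0.4817, 0.0099, 0.0065], 0.93)]
spat 3307 (array([504.7,   4.1]), array([ 13.9, 184.7]), 76.5)
scene box 0.03 267 (array([ 619. , -144.2]), array([ 91.2, 176.7]), 56.1)
scene box 0.05 1941 (array([ 594.4, -180.7]), array([132.9, 135.6]), 12.9)
scene card 589 (array([627.6, 206. ]), array([ 10.4, 100.7]), 9.0) 0.1177441324763584
scene base 349 (array([634.9, 203.2]), array([ 63.9, 128.6]), 7.9)
side box 0.03 519 (array([ 570.4, -217.7]), array([ 90. , 176.9]), 55.5)
side box 0.05 3164 (array([ 588.3, -184.5]), array([140. , 135.9]), 12.3)
side card 372 (array([626.3, 204.9]), array([  7. , 108.2]), 8.5) 0.11786624857879735
side base 252 (array([626.1, 202.7]), array([ 53.7, 125.1]), 9.9)
t 3.77 [0.4752 0.0155 0.1819] [3.141e+00 1.000e-03 2.905e+00] F [0.  0.2 0.8] w 0.0854 0.0
```

Request:
send_rows([
  [0,0,0,0.0065,-0.0055,-0.04,1],
  [0,0,0,0,0,-0.05,1],
  [0,0,0,0,0,-0.045,1],
  [0,0,0,0,0,-0.03,1],
  [0,0,0,0,0,-0.012,1],
])

```text
time: 4.4
eef_pos: [0.481, 0.0102, 0.0035]
eef_rot: [3.142, -0.002, 2.905]
ft_force: [-0.6, -0.2, 0.9]
gripper_width: 0.0853
grasp_force: 0.0
```

Request:
send_rows([
  [0,0,0,0,0,0,-1],
  [0,0,0,0,0,0,-1],
  [0,0,0,0,0,0,-1],
  [0,0,0,0,0,0,-1],
  [0,0,0,0,0,0,-1],
])

```text
time: 5.03
eef_pos: [0.4827, 0.0089, 0.0054]
eef_rot: [3.142, 0.002, 2.904]
ft_force: [0.2, 0.5, 7.9]
gripper_width: 0.0118
grasp_force: 60.2
```

Request:
send_rows([
  [0,0,0,0,0,0.02,-1],
  [0,0,0,0,0,0.04,-1],
  [0,0,0.09,-0.02,-0.04,0.04,-1],
  [0,0,0.09,-0.02,-0.05,0,-1],
  [0,0,0.09,-0.02,-0.05,0,-1],
])

```text
time: 5.65
eef_pos: [0.4218, -0.1323, 0.1054]
eef_rot: [-3.14, 0.002, -3.105]
ft_force: [1.1, -0.1, -0.9]
gripper_width: 0.0122
grasp_force: 59.4
```

Request:
send_rows([
  [0,0,0.09,-0.02,-0.05,0,-1],
  [0,0,0.09,-0.02,-0.049,0,-1],
  [0,0,0,0,0,0,-1],
  [0,0,0,0,0,0,-1],
  [0,0,0,0,0,0,-1],
])

```text
time: 6.28
eef_pos: [0.3823, -0.2287, 0.1043]
eef_rot: [3.141, -0.0, -2.928]
ft_force: [0.3, 1.4, -1.2]
gripper_width: 0.0122
grasp_force: 59.4
```

Run:
```python
from h import *
st()
im,W=cloud("wrist","w1"); spot("wrist","blade_tip","spatula","spatula_grip","lid_lip","box","lid_hinge")
im,W=cloud("side"); spot("side","blade_tip","spatula","lid_lip","lid_hinge")
P=near(W,(0.46,-.21),.09,.06,.14); 
A=P[P[:,0]>0.42]; print(len(A),rect(A),A.min(0),A.max(0)) if len(A)>5 else 0
im,W=cloud("scene"); spot("scene","blade_tip","spatula")
A=near(W,(0.46,-.21),.06,.07,.14);A=A[A[:,0]>.43]; print(len(A),A.min(0),A.max(0)) if len(A)>5 else 0
```

```text
t 6.28 [ 0.3823 -0.2287  0.1043] [ 3.141 -0.    -2.928] F [ 0.3  1.4 -1.2] w 0.0122 59.4
wrist blade_tip []
wrist spatula [([0.4045, -0.2261, 0.099], 0.56)]
wrist spatula_grip [([0.3807, -0.2305, 0.1055], 0.76)]
wrist lid_lip []
wrist box []
wrist lid_hinge []
side blade_tip []
side spatula [([0.4017, -0.2276, 0.1021], 0.77), ([0.5934, -0.1849, 0.0034], 0.56)]
side lid_lip [([0.5198, -0.2013, 0.0479], 0.9)]
side lid_hinge [([0.6542, -0.1676, 0.0441], 0.85), ([0.6251, 0.2034, 0.1147], 0.44), ([0.6141, -0.4033, -0.0002], 0.31)]
561 (array([ 486.4, -188.6]), array([ 87.6, 128.1]), 86.4) [ 0.42001637 -0.23619501  0.06014758] [ 0.54903386 -0.14697954  0.11220383]
scene blade_tip [([0.4964, -0.2057, 0.1061], 0.66)]
scene spatula [([0.4033, -0.2261, 0.1025], 0.7)]
80 [ 0.43112239 -0.22157658  0.10179003] [ 0.49705221 -0.1933056   0.11514402]
```

View pics/w1.png

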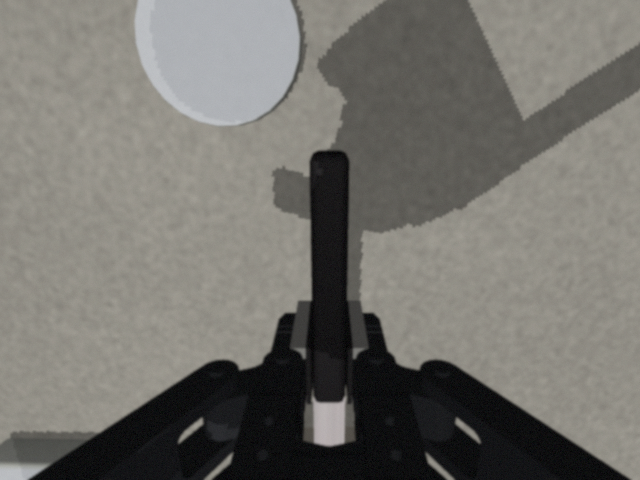

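Wrist picture: the spatula is held straight, with the handle end at (328,155) and the blade start at (328,420). Side view puts the blade tip near (0.496,-0.206) and the lip at (0.520,-0.201). I'll go down, slide the tip under the lip and start lifting.

Request:
send_rows([
  [0,0,0,0,0,-0.03,-1],
  [0,0,0,0,0,-0.03,-1],
  [0,0,0,0,0,-0.014,-1],
  [0,0,0,0,0,0,-1],
  [0,0,0,0.012,0.0027,0,-1],
])

```text
time: 7.65
eef_pos: [0.3945, -0.2277, 0.0311]
eef_rot: [-3.141, 0.001, -2.931]
ft_force: [0.5, -0.8, -1.1]
gripper_width: 0.0122
grasp_force: 59.4
```

Request:
send_rows([
  [0,0,0,0.012,0.0027,0,-1],
  [0,0,0,0.01,0.0022,0,-1],
  [0,0,0,0,0,0,-1],
  [0,0,0,0,0,0.005,-1],
  [0,0,0,0,0,0.005,-1],
])

```text
time: 8.28
eef_pos: [0.4157, -0.2223, 0.0406]
eef_rot: [3.141, -0.0, -2.929]
ft_force: [-0.4, 0.5, -0.2]
gripper_width: 0.0122
grasp_force: 59.4
```

Request:
send_rows([
  [0,0,0,0.0006,0.0001,0.0126,-1],
  [0,0,0,0.0019,0.0004,0.0124,-1],
  [0,0,0,0.003,0.0007,0.0122,-1],
  [0,0,0,0.0042,0.0009,0.0119,-1],
  [0,0,0,0,0,0,-1],
])

```text
time: 8.9
eef_pos: [0.427, -0.2209, 0.0907]
eef_rot: [-3.139, 0.002, -2.929]
ft_force: [0.7, 0.6, 0.5]
gripper_width: 0.0121
grasp_force: 59.4
```

Run:
```python
from h import *
st()
im,W=cloud("side","s1"); spot("side","blade_tip","spatula","lid_lip","lid_hinge")
im,W=cloud("scene"); spot("scene","blade_tip","spatula","lid_lip","lid_hinge")
im=cv2.imread("pics/s1.png"); cv2.imwrite("pics/s1c.png",cv2.resize(im[230:380,280:460],None,fx=4,fy=4))
```

```text
t 8.9 [ 0.427  -0.2209  0.0907] [-3.139e+00  2.000e-03 -2.929e+00] F [0.7 0.6 0.5] w 0.0121 59.4
side blade_tip [([0.5403, -0.1973, 0.091], 0.64)]
side spatula [([0.4467, -0.2183, 0.0899], 0.87)]
side lid_lip [([0.5345, -0.1971, 0.1007], 0.64)]
side lid_hinge [([0.654, -0.1697, 0.0455], 0.95), ([0.295, 0.2908, 0.0007], 0.5)]
scene blade_tip [([0.5377, -0.1948, 0.0914], 0.45)]
scene spatula [([0.4452, -0.2137, 0.086], 0.52)]
scene lid_lip [([0.5283, -0.1985, 0.1023], 0.95)]
scene lid_hinge [([0.6526, -0.1725, 0.0457], 0.94)]
```

View pics/s1c.png

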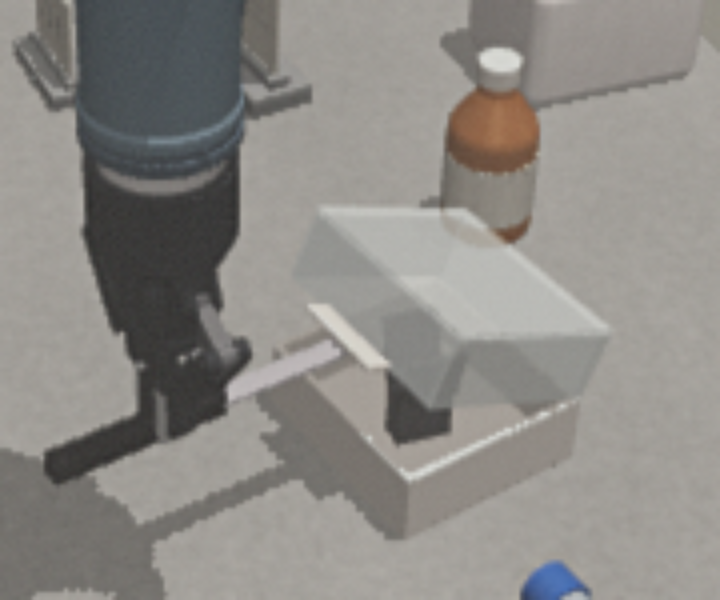

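Side crop: the cover is partly raised, with the blade under the lip at crop (335,350) and no fingers near the box. Continue the arc.

Request:
send_rows([
  [0,0,0,0.0054,0.0012,0.0113,-1],
  [0,0,0,0.0064,0.0014,0.0107,-1],
  [0,0,0,0.0074,0.0017,0.0101,-1],
  [0,0,0,0.0084,0.0019,0.0092,-1],
  [0,0,0,0.0093,0.0021,0.0083,-1],
])

```text
time: 10.02
eef_pos: [0.4635, -0.2119, 0.1399]
eef_rot: [-3.141, 0.0, -2.929]
ft_force: [-0.3, -0.1, -1.1]
gripper_width: 0.0121
grasp_force: 59.4
```

Request:
send_rows([
  [0,0,0,0.01,0.0022,0.0073,-1],
  [0,0,0,0.0106,0.0024,0.0063,-1],
  [0,0,0,0.0112,0.0025,0.0051,-1],
  [0,0,0,0.0117,0.0026,0.004,-1],
  [0,0,0,0,0,0,-1],
])

```text
time: 10.65
eef_pos: [0.5074, -0.2022, 0.1619]
eef_rot: [-3.141, 0.001, -2.929]
ft_force: [-0.3, -0.4, -0.8]
gripper_width: 0.012
grasp_force: 59.4
```

Run:
```python
from h import *
st()
im,W=cloud("side"); spot("side","blade_tip","lid_lip","lid_hinge")
im,W=cloud("scene"); spot("scene","blade_tip","lid_lip","lid_hinge")
```

```text
t 10.65 [ 0.5074 -0.2022  0.1619] [-3.141e+00  1.000e-03 -2.929e+00] F [-0.3 -0.4 -0.8] w 0.012 59.4
side blade_tip [([0.6195, -0.1772, 0.1601], 0.92)]
side lid_lip [([0.6194, -0.1766, 0.1783], 0.74), ([0.6541, -0.1685, 0.0461], 0.22)]
side lid_hinge [([0.6539, -0.166, 0.0447], 0.84)]
scene blade_tip [([0.6189, -0.1792, 0.1613], 0.6)]
scene lid_lip [([0.6179, -0.1791, 0.1787], 0.93)]
scene lid_hinge []
```

Request:
send_rows([
  [0,0,0,0.0115,0.0026,0.0035,-1],
  [0,0,0,0.0115,0.0026,0.002,-1],
  [0,0,0,0.0115,0.0026,0.001,-1],
  [0,0,0,0.0115,0.0026,0,-1],
  [0,0,0,0.0115,0.0026,0,-1],
])

```text
time: 11.68
eef_pos: [0.5645, -0.1889, 0.168]
eef_rot: [3.141, -0.0, -2.929]
ft_force: [-1.2, 0.3, -0.6]
gripper_width: 0.0123
grasp_force: 59.4
```

Run:
```python
from h import *
st()
im,W=cloud("side"); spot("side","blade_tip","lid_lip","lid_hinge")
im,W=cloud("scene"); spot("scene","blade_tip","lid_lip","lid_hinge")
st()
```

```text
t 11.68 [ 0.5645 -0.1889  0.168 ] [ 3.141 -0.    -2.929] F [-1.2  0.3 -0.6] w 0.0123 59.4
side blade_tip [([0.6764, -0.1673, 0.167], 0.92), ([0.6769, -0.1621, 0.1795], 0.69), ([0.6114, -0.4025, 0.0004], 0.66)]
side lid_lip [([0.6776, -0.1632, 0.1821], 0.88), ([0.5931, -0.1928, 0.0039], 0.2)]
side lid_hinge [([0.6538, -0.1677, 0.0443], 0.66)]
scene blade_tip [([0.675, -0.1656, 0.1679], 0.71)]
scene lid_lip [([0.6789, -0.1652, 0.1794], 0.95)]
scene lid_hinge [([0.6513, -0.1703, 0.0449], 0.64)]
t 12.07 [ 0.5634 -0.1894  0.1683] [-3.142 -0.    -2.93 ] F [-0.4 -0.9 -1.1] w 0.0118 59.4
```

The cover stands at about 1.76 rad. Retract, then lay the spatula down near where it was.

Request:
send_rows([
  [0,0,0,-0.023,-0.005,0,-1],
  [0,0,0,-0.047,-0.011,0,-1],
  [0,0,0,0,0.04,0,-1],
  [0,0,0,0,0.05,-0.02,-1],
  [0,0,0,0,0.05,-0.04,-1],
])

```text
time: 12.7
eef_pos: [0.495, -0.0663, 0.1105]
eef_rot: [-3.139, 0.005, -2.931]
ft_force: [0.8, -0.7, -1.1]
gripper_width: 0.012
grasp_force: 59.4
```

Request:
send_rows([
  [0,0,0,-0.012,0.05,-0.04,-1],
  [0,0,0,0,0.025,-0.03,-1],
  [0,0,0,0,0,-0.02,-1],
  [0,0,0,0,0,-0.013,-1],
  [0,0,0,0,0,0,-1],
])

```text
time: 13.32
eef_pos: [0.4817, 0.0062, 0.0074]
eef_rot: [3.141, -0.001, -2.93]
ft_force: [-0.3, -0.1, 0.0]
gripper_width: 0.0123
grasp_force: 59.4
```

Request:
send_rows([
  [0,0,0,0,0,0,0],
  [0,0,0,0,0,0,1],
  [0,0,0,0,0,0,1],
  [0,0,0,0,0,0,1],
  [0,0,0,0,0,0,1],
])

```text
time: 13.95
eef_pos: [0.4822, 0.0065, 0.0079]
eef_rot: [-3.142, 0.0, -2.929]
ft_force: [0.7, -0.0, 0.2]
gripper_width: 0.0853
grasp_force: 0.0
```

Request:
send_rows([
  [0,0,0,0,0,0.02,1],
  [0,0,0,0,0,0.05,1],
  [0,0,0,0,0,0.06,1],
  [0,0,0,0,0,0.05,1],
  [0,0,0,0,0,0,1],
])

```text
time: 14.58
eef_pos: [0.4848, 0.006, 0.1921]
eef_rot: [-3.138, 0.008, -2.929]
ft_force: [-0.1, -0.8, -1.0]
gripper_width: 0.0854
grasp_force: 0.0
```

Run:
```python
from h import *
st()
im,W=cloud("wrist"); spot("wrist","spatula","blade_tip","spatula_grip")
P=near(W,(0.5,0.01),.13,.012,.1);print(len(P),np.percentile(P[:,2],[5,50,95]))
im,W=cloud("scene","sc2"); spot("scene","clip","clip_hinge","tip_a","lid_lip","box")
P=near(W,(.593,-.182),.05,.03,.1);print(len(P),rect(P),P.max(0))
im,W=cloud("side","s2"); spot("side","clip","clip_hinge","tip_a","tip_b","lid_lip")
P=near(W,(.593,-.182),.05,.05,.1);print(len(P),rect(P),P.max(0))
a=cv2.imread("pics/s2.png")[260:380,320:470];b=cv2.imread("pics/sc2.png")[180:300,180:330]
cv2.imwrite("pics/ab.png",cv2.resize(np.hstack([a,b]),None,fx=2.6,fy=2.6,interpolation=cv2.INTER_CUBIC))
```

```text
t 14.57 [0.4848 0.006  0.1921] [-3.138  0.008 -2.929] F [-0.1 -0.8 -1. ] w 0.0854 0.0
wrist spatula [([0.5009, 0.0106, 0.0003], 0.66)]
wrist blade_tip [([0.5916, 0.031, 0.0068], 0.93)]
wrist spatula_grip [([0.4802, 0.0046, 0.0075], 0.93)]
2039 [0.01407183 0.01634671 0.01776499]
scene clip [([0.4788, 0.0087, 0.005], 0.72), ([0.589, -0.1873, 0.0024], 0.65), ([0.6776, -0.1656, 0.1777], 0.16)]
scene clip_hinge [([0.5886, -0.1914, 0.0407], 0.56)]
scene tip_a [([0.5916, -0.1892, 0.0039], 0.63), ([0.5944, -0.1889, 0.0069], 0.56), ([0.2968, 0.284, 0.0029], 0.46)]
scene lid_lip [([0.6779, -0.1657, 0.1812], 0.64)]
scene box [([0.5913, -0.1782, 0.0028], 0.56)]
135 (array([ 589.6, -185.5]), array([48.9, 35. ]), 86.8) [ 0.60825558 -0.16068762  0.08306958]
side clip [([0.5939, -0.1915, 0.0077], 0.85)]
side clip_hinge [([0.589, -0.1886, 0.043], 0.89)]
side tip_a [([0.5872, -0.1869, 0.0036], 0.93), ([0.2947, 0.2889, 0.0008], 0.58), ([0.5878, -0.1874, 0.0028], 0.54)]
side tip_b [([0.5872, -0.1869, 0.0036], 0.93), ([0.2947, 0.2889, 0.0008], 0.58), ([0.5878, -0.1874, 0.0028], 0.54)]
side lid_lip [([0.6799, -0.1635, 0.1796], 0.79)]
288 (array([ 590.7, -188. ]), array([48.5, 34.3]), 86.3) [ 0.60932155 -0.16323319  0.08032824]
```

View pics/ab.png

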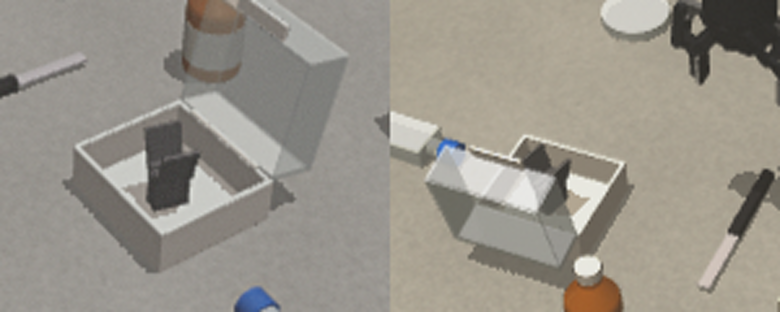

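Crop: the cover stands open, the spatula lies flat at left, and the clip stands in the box at crop (170,165), with its handles splayed along about world y. Move above the clip.

Request:
send_rows([
  [0,0,-0.09,0.027,-0.048,0.005,1],
  [0,0,-0.09,0.027,-0.048,0,1],
  [0,0,-0.09,0.027,-0.048,0,1],
  [0,0,0,0.0265,-0.0495,0,1],
  [0,0,0,0,0,0,1],
])

```text
time: 16.0
eef_pos: [0.5908, -0.1909, 0.1919]
eef_rot: [-3.141, 0.0, 3.08]
ft_force: [-0.6, -0.4, -0.9]
gripper_width: 0.0855
grasp_force: 0.0
```

Run:
```python
from h import *
st()
im,W=cloud("wrist","w3"); spot("wrist","clip","clip_hinge","tip_a")
for z0,z1 in [(.03,.1),(.05,.1),(.065,.1),(.074,.1)]:
  P=near(W,(.59,-.187),.042,z0,z1);print(z0,len(P),rect(P) if len(P)>5 else '',P.max(0))
```

```text
t 16.0 [ 0.5908 -0.1909  0.1919] [-3.141  0.     3.08 ] F [-0.6 -0.4 -0.9] w 0.0855 0.0
wrist clip [([0.5923, -0.1884, 0.0052], 0.86), ([0.5884, -0.1848, 0.0039], 0.73)]
wrist clip_hinge [([0.5956, -0.1892, 0.0405], 0.78)]
wrist tip_a [([0.5898, -0.188, 0.0021], 0.61), ([0.5894, -0.1888, 0.0063], 0.56)]
0.03 2980 (array([ 590.6, -187.9]), array([44.9, 38.4]), 88.3) [ 0.609771   -0.16508326  0.08054646]
0.05 1609 (array([ 590.4, -187.9]), array([44.9, 34. ]), 88.5) [ 0.60798135 -0.16508326  0.08054646]
0.065 1043 (array([ 590.5, -187.9]), array([44.9, 34. ]), 88.4) [ 0.60798135 -0.16508326  0.08054646]
0.074 658 (array([ 590.5, -187.9]), array([44.9, 34. ]), 88.4) [ 0.60798135 -0.16508326  0.08054646]
```

View pics/w3.png

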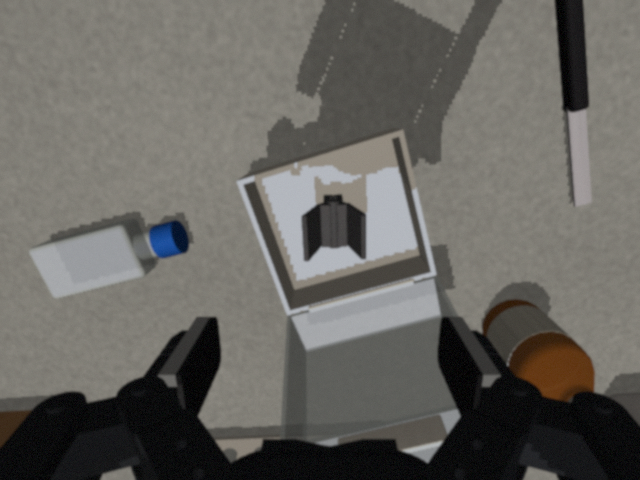

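Wrist picture: the clip's handles are centred at about (334,230), splaying left and right along the closing direction. The cloud puts the clip at (0.5905,-0.188), yaw -0.03. Descend and squeeze.

Request:
send_rows([
  [0,0,0.033,0,0,-0.03,1],
  [0,0,0,0,0,-0.04,1],
  [0,0,0,0,0,-0.04,1],
  [0,0,0,0,0,-0.03,1],
  [0,0,0,0,0,0,1],
], grip_force=40)

```text
time: 16.82
eef_pos: [0.5875, -0.1846, 0.0508]
eef_rot: [3.139, -0.005, 3.118]
ft_force: [-0.7, -0.7, 0.0]
gripper_width: 0.0857
grasp_force: 0.0
```

Request:
send_rows([
  [0,0,0,0,0,0,-1],
  [0,0,0,0,0,0,-1],
  [0,0,0,0,0,0,-1],
  [0,0,0,0,0,0,-1],
  [0,0,0,0,0,0,-1],
])

```text
time: 17.45
eef_pos: [0.5931, -0.1897, 0.058]
eef_rot: [-3.136, 0.009, 3.117]
ft_force: [-2.0, -2.3, 16.0]
gripper_width: 0.0242
grasp_force: 41.0
```

Run:
```python
from h import *
s=st(); print(np.round(s["joints"],3))
```

```text
t 17.45 [ 0.5931 -0.1897  0.058 ] [-3.136  0.009  3.117] F [-2.  -2.3 16. ] w 0.0242 41.0
[-4.880e-01  5.370e-01  1.569e+00 -1.000e-03  1.025e+00 -2.033e+00]
```

Request:
send_rows([
  [0,0,0,0,0,0.015,-1],
  [0,0,0,0,0,0.035,-1],
  [0,0,0,0,0,0.04,-1],
  [0,0,0,0,0,0.04,-1],
  [0,0,0,0,0,0.04,-1],
])

```text
time: 18.08
eef_pos: [0.5893, -0.1867, 0.2249]
eef_rot: [3.142, 0.0, 3.117]
ft_force: [0.2, 0.0, -1.3]
gripper_width: 0.024
grasp_force: 39.2
```

Request:
send_rows([
  [0,0,0,0,0,0,-1],
  [0,0,-0.139,0.0037,0.039,0,-1],
  [0,0,-0.139,0.0037,0.039,0,-1],
  [0,0,-0.139,0.0037,0.039,0,-1],
  [0,0,-0.139,0.0037,0.039,0,-1],
])

```text
time: 18.7
eef_pos: [0.6036, -0.0296, 0.2218]
eef_rot: [-3.141, -0.002, 2.556]
ft_force: [0.8, 0.5, -0.3]
gripper_width: 0.0239
grasp_force: 39.3
```

Request:
send_rows([
  [0,0,-0.139,0.0037,0.039,0,-1],
  [0,0,-0.139,0.0037,0.039,0,-1],
  [0,0,-0.139,0.0037,0.039,0,-1],
  [0,0,-0.139,0.0037,0.039,0,-1],
  [0,0,-0.139,0.0037,0.039,0,-1],
])

```text
time: 19.32
eef_pos: [0.6221, 0.1653, 0.2217]
eef_rot: [-3.139, -0.001, 1.861]
ft_force: [0.1, 0.0, -1.1]
gripper_width: 0.0236
grasp_force: 39.3
```

Request:
send_rows([
  [0,0,-0.139,0.0037,0.039,0,-1],
  [0,0,0,0,0,0,-1],
  [0,0,0,0,0,0,-1],
  [0,0,0,0,0,0,-1],
  [0,0,0,0,0,0,-1],
])

```text
time: 19.95
eef_pos: [0.6267, 0.2019, 0.2228]
eef_rot: [-3.141, 0.0, 1.726]
ft_force: [-0.2, -0.9, -0.7]
gripper_width: 0.0241
grasp_force: 39.2
```

Run:
```python
from h import *
st()
for c in ["side","scene"]:
    im,W=cloud(c,c+"5"); spot(c,"clip","clip_hinge","tip_a","card_top","spatula","lid_lip")
    P=near(W,(.627,.205),.04,.13,.19);print(len(P),rect(P) if len(P)>5 else 0,P.min(0),P.max(0))
    P=near(W,(.627,.205),.07,.08,.119);print("card",len(P),rect(P) if len(P)>5 else 0)
    ex=cams.camera_params(c);q=ex["extrinsics"]@[.627,.205,.14,1];u=int(ex["fx"]*q[0]/q[2]+ex["cx"]);v=int(ex["fy"]*q[1]/q[2]+ex["cy"])
    a=im[v-55:v+55,u-70:u+70,::-1]; a=cv2.resize(a,(390,306),interpolation=cv2.INTER_CUBIC); R=a if c=="side" else np.hstack([R,a])
cv2.imwrite("pics/c5.png",R);st()
```

```text
t 19.95 [0.6267 0.2019 0.2228] [-3.141  0.     1.726] F [-0.2 -0.9 -0.7] w 0.0241 39.2
side clip []
side clip_hinge [([0.6229, 0.202, 0.2029], 0.56)]
side tip_a [([0.6314, 0.2038, -0.0032], 0.56), ([0.6327, 0.2039, 0.1675], 0.45)]
side card_top [([0.4914, 0.2475, 0.0816], 0.86), ([0.6256, 0.1977, 0.1138], 0.85), ([0.4845, 0.5476, 0.1514], 0.73)]
side spatula [([0.2756, -0.3156, 0.0], 0.72), ([0.5033, 0.0073, 0.002], 0.62)]
side lid_lip [([0.6802, -0.1628, 0.1804], 0.97)]
95 (array([624. , 202.8]), array([34.7, 40.9]), 15.1) [0.6055197  0.17907484 0.16877623] [0.64409577 0.22034814 0.18979001]
card 211 (array([625.9, 203.1]), array([  7.9, 106.6]), 9.1)
scene clip [([0.6144, 0.2037, 0.1718], 0.55)]
scene clip_hinge [([0.6247, 0.2033, 0.2028], 0.76)]
scene tip_a [([0.636, 0.2033, 0.1697], 0.77), ([0.6151, 0.1983, 0.172], 0.7)]
scene card_top [([0.6278, 0.2073, 0.1135], 0.95), ([0.483, 0.5471, 0.1508], 0.74), ([0.4875, 0.2457, 0.0824], 0.57)]
scene spatula [([0.5013, 0.0096, 0.0011], 0.76), ([0.481, 0.0053, 0.0039], 0.22)]
scene lid_lip [([0.6797, -0.1643, 0.1772], 0.71)]
107 (array([632.5, 213.7]), array([26.6, 44.6]), 45.6) [0.60731268 0.19045204 0.16636226] [0.64514815 0.2251563  0.18992069]
card 337 (array([627.8, 206. ]), array([  8.7, 100.2]), 8.6)
t 20.65 [0.6266 0.203  0.2228] [-3.142  0.     1.727] F [ 0.2  0.9 -1.3] w 0.0243 39.2
```

View pics/c5.png

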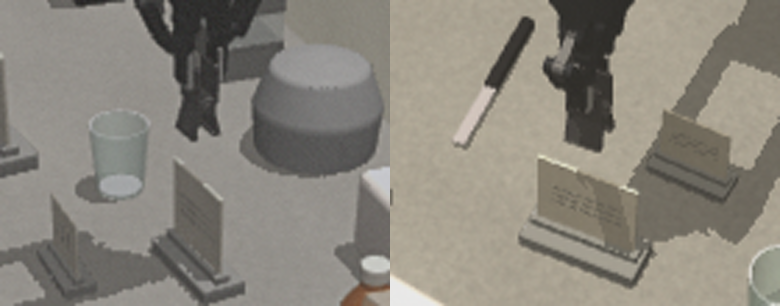

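Crop: the jaws gape above the middle card (left view px (200,130), card top at (198,180)), and the beaker is clear. The clip sits about 2.5 mm to the robot side, so I correct that while descending.

Request:
send_rows([
  [0,0,0,0.0025,0.002,-0.01,-1],
  [0,0,0,0,0,-0.015,-1],
  [0,0,0,0,0,-0.015,-1],
  [0,0,0,0,0,0,-1],
  [0,0,0,0,0,0,-1],
])

```text
time: 21.28
eef_pos: [0.6292, 0.205, 0.1828]
eef_rot: [-3.142, -0.0, 1.727]
ft_force: [0.0, -0.1, 0.1]
gripper_width: 0.0241
grasp_force: 39.3
```

Run:
```python
from h import *
st()
for c in ["side","scene"]:
    im,W=cloud(c,c+"6"); spot(c,"clip_hinge","tip_a")
    P=near(W,(.627,.205),.035,.124,.15);print(len(P),rect(P) if len(P)>5 else 0,P.min(0))
```

```text
t 21.27 [0.6292 0.205  0.1828] [-3.142 -0.     1.727] F [ 0.  -0.1  0.1] w 0.0241 39.3
side clip_hinge [([0.6286, 0.2057, 0.1661], 0.71)]
side tip_a [([0.6157, 0.2059, 0.1305], 0.82), ([0.6269, 0.2001, 0.1135], 0.61), ([0.638, 0.2058, 0.1302], 0.58)]
92 (array([626.4, 204.3]), array([32.9, 39.5]), 9.5) [0.60780387 0.18209196 0.12848284]
scene clip_hinge [([0.6284, 0.2049, 0.1652], 0.82)]
scene tip_a [([0.6182, 0.2014, 0.1292], 0.81), ([0.6389, 0.2088, 0.1321], 0.58)]
93 (array([636.5, 215.7]), array([24.1, 42.2]), 46.9) [0.61385284 0.19340989 0.1284207 ]
```

Request:
send_rows([
  [0,0,0,-0.0005,0,-0.009,-1],
  [0,0,0,0,0,-0.009,-1],
  [0,0,0,0,0,-0.008,-1],
  [0,0,0,0,0,0,-1],
  [0,0,0,0,0,0,-1],
])

```text
time: 22.2
eef_pos: [0.6287, 0.205, 0.1568]
eef_rot: [3.142, 0.0, 1.727]
ft_force: [0.1, -0.1, -0.9]
gripper_width: 0.0242
grasp_force: 39.3
```

Run:
```python
from h import *
st()
for c in ["side","scene"]:
    im,W=cloud(c,c+"7"); spot(c,"clip_hinge","tip_a","card_top","lid_lip","spatula")
    ex=cams.camera_params(c);q=ex["extrinsics"]@[.627,.205,.12,1];u=int(ex["fx"]*q[0]/q[2]+ex["cx"]);v=int(ex["fy"]*q[1]/q[2]+ex["cy"])
    a=im[v-40:v+40,u-50:u+50,::-1]; a=cv2.resize(a,(390,312),interpolation=cv2.INTER_CUBIC); R=a if c=="side" else np.hstack([R,a])
cv2.imwrite("pics/c7.png",R);st()
```

```text
t 22.2 [0.6287 0.205  0.1568] [3.142 0.    1.727] F [ 0.1 -0.1 -0.9] w 0.0242 39.3
side clip_hinge [([0.6268, 0.2072, 0.139], 0.58), ([0.6296, 0.2064, -0.0012], 0.2)]
side tip_a [([0.619, 0.2046, 0.1054], 0.56), ([0.6347, 0.2075, 0.1024], 0.56)]
side card_top [([0.4838, 0.5462, 0.1516], 0.91), ([0.626, 0.2008, 0.114], 0.72), ([0.4939, 0.2472, 0.0831], 0.66)]
side lid_lip [([0.6771, -0.1646, 0.1804], 0.97)]
side spatula [([0.5023, 0.0073, 0.0002], 0.61)]
scene clip_hinge [([0.6274, 0.2057, 0.1368], 0.75)]
scene tip_a [([0.6202, 0.205, 0.1032], 0.75), ([0.6391, 0.2066, 0.1059], 0.62)]
scene card_top [([0.4815, 0.5465, 0.1515], 0.92), ([0.4885, 0.2461, 0.0829], 0.83), ([0.6268, 0.2065, 0.1111], 0.73)]
scene lid_lip [([0.6772, -0.1665, 0.1829], 0.6), ([0.6302, 0.2082, 0.0016], 0.48)]
scene spatula [([0.5025, 0.011, 0.0006], 0.67)]
t 22.8 [0.6286 0.205  0.1568] [ 3.142 -0.     1.727] F [-0.1  0.1 -1.3] w 0.0238 39.3
```

View pics/c7.png

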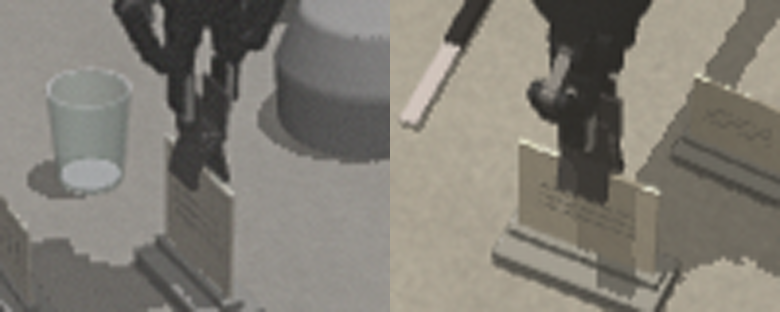

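Crop: the jaws straddle the card's top edge at its middle (left (200,165), right (590,180)), with gaps either side. The force is at rest, the cover is still open and the spatula is flat. Hand in.

```bash
python3 -c "
from h import *
print(r.finish_job())"
```

```text
the job is handed in; nothing more can be done
None
```

The job is handed in; no verdict came back. At hand-in (about 23 s) the cover was open at about 1.76 rad, the spatula lay flat on the bench, and the clip was held squeezed open over the middle of the card's top edge. Its tips were about 11 mm below the edge, and I saw no contact with the card or stand.

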